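Stack culture dishes on the gassing stand and lock the gas regulator

TASK

Stack all the culture dishes lid up in one straight, square pile centred on the ring of the round steel gassing stand, with the red-lidded control dish at the very bottom. Once the whole pile stands by itself, set the gas: pull the yellow lock hood all the way back off the regulator knob, turn the knob until its white pointer is at the green mark, and only then slide the hood fully home over the knob again. Leave the slide box and the beaker where they are.

Things in the scene. Friction and masses are not known exactly. Their poses are not given: they have to be found in the camera images.
- control: closed round culture dish lying flat, lid up, 60 mm diameter, 15 mm high, 35 g, red lid (the control); must be the lowest of the pile; origin at the centre of its underside, z up through the lid
- dish1: closed round culture dish lying flat, lid up, 60 mm diameter, 15 mm high, 35 g, blue-rimmed lid with a white top (may be absent); origin at the centre of its underside, z up through the lid
- dish2: closed round culture dish lying flat, lid up, 60 mm diameter, 15 mm high, 35 g, blue-rimmed lid with a white top (may be absent); origin at the centre of its underside, z up through the lid
- dish3: closed round culture dish lying flat, lid up, 60 mm diameter, 15 mm high, 35 g, blue-rimmed lid with a white top (may be absent); origin at the centre of its underside, z up through the lid
- dish4: closed round culture dish lying flat, lid up, 60 mm diameter, 15 mm high, 35 g, blue-rimmed lid with a white top (may be absent); origin at the centre of its underside, z up through the lid
- dish5: closed round culture dish lying flat, lid up, 60 mm diameter, 15 mm high, 35 g, blue-rimmed lid with a white top (may be absent); origin at the centre of its underside, z up through the lid
- stand_ring (a point): centre of the ring inlaid in the top face of the fixed gassing stand: a steel disc of 150 mm diameter and 8 mm high; this point lies on its top face; the ring is 62 to 72 mm in diameter; z up
- knob_grip (a point): centre of the knob's bar grip on the regulator panel. The bar is 12 mm wide, 46 mm long, 20 mm tall (its top 8 mm above this point) on a 52 mm black disc; the bar lies along this frame's y axis, +y is the end with the white pointer; z up. The panel is a grey box, 100 by 205 mm and 35 mm high, fixed; its face is 19 mm below this point
- pointer (a point): where the knob's white pointer aims: 30 mm from the knob's axis along the bar's pointer end, 38 mm above the bench; turns with the knob
- mark (a point): the green mark on the ring round the knob, 30 mm from the knob's axis, 38 mm above the bench; the setting for today, it cannot be moved. The knob is set when pointer and mark meet
- knob (a joint): angle of the regulator knob, 0 to 2.9 rad, growing clockwise seen from above; stiff enough (0.05 N m) to stay where it is left
- lock (a joint): travel of the yellow lock hood along two rails on the panel, in m: 0 pulled all the way back, 0.110 fully home, centred over the knob; it starts over the knob, hiding it; it needs about 2 N and stays where it is left
- lock_grip (a point): point on the lock hood's black grip: a block 14 mm wide (frame y), 40 mm long (frame x), 26 mm tall, top 11 mm above this point. The hood is 96 mm by 64 mm (frame y), its roof 15 mm below this point. It slides home along this frame's +y; z up
- slide_box: green box of microscope slides, 50 by 90 by 30 mm, to be left alone; origin at the centre of its underside
- beaker: empty glass beaker, 66 mm diameter, 85 mm high, to be left alone; origin at the centre of its underside
Mind the look-alikes: they are no part of the job. Of the things like the part that bears stand_ring, leave any that is purple; of the rest the larger one is meant.

How it is judged:
By the outcome, as a careful person would: the job done as asked, in the order asked, and still so for the second after the job is handed in, with the robot touching nothing.
Of dish1, dish2, dish3, dish4, dish5 only 3 to 5 are there at a start; the rules pass over those that are not, and their reading is None.
At some moment in a run one of control, dish1, dish2, dish3, dish4, dish5 may be knocked a few centimetres aside while the robot is not near it.
Once in a run the grip may slacken for a moment while it holds something.
It also fails if it takes over 210 s, if anything falls off the work surface, if the arm or the gripper's body presses on something with over 40 N, if the wrist force passes 120 N, or if a joint passes its speed limit or range.

ROBOT

A 6-joint arm with a two-finger parallel gripper is mounted at the origin on the work surface. World frame = base frame: x ahead of the robot, y to its left, z up, the work surface at z = 0. Lengths are in mm, angles in rad, forces in N, time in s.
With the tool pointing down it reaches from about 400 to 925 mm from the base axis. Payload 12.5 kg.
Tool frame: the origin (TCP) lies between the finger pads; the fingertips stand env.tip_extent ahead of it and the grasp point (between the pads) lies 11 mm behind it (env.tip_extent is the distance from the TCP to the fingertips, in mm); z points along the fingers, y is the line along which they close (so a half turn about z gives the same grasp; the last joint's range is limited). The gripper opens to 95 mm and grips with 3 to 60 N. Pads are 20 mm wide; open, the fingers measure 119 mm over their backs; the gripper's body (75 mm by 180 mm) begins 59 mm behind the grasp point.
Start: joints at [-1.351, 0.491, 1.559, -0, 1.092, -0.106], TCP at [200.065, -592.132, 222.661] pointing down, gripper open.
Joint ranges: [-3.1, 3.1], [-0.84, 2.19], [0.05, 2.79], [-1.13, 4.28], [0.06, 2.93], [-2.69, 2.69]. Speed limits (rad/s): [2.22, 2.22, 2.79, 3.14, 3.14, 3.14].

INTERFACE

Orientations are given as [roll, pitch, yaw] about the fixed x, y, z axes, in that order (R = Rz(yaw) Ry(pitch) Rx(roll)).
In Python, from cell import env gives the robot as it stands.
- The arm moves only by the tool carry_out, never from a script. Its argument "motion" is a list of rows, each a list of 5 numbers: the shift along the tool's x, y, z in mm, then the turn about the tool's z in degrees, then the closure, from 0 (fully open) to 1 (shut). A call has 1 to 12 rows; each row shifts and turns the commanded pose from where the row before left it, along the tool's axes as they then stand; what a row does not reach is not made up. A row lasts 1/10 s, in which the tool goes at most 50 mm and 8.59 degrees, less where a joint would pass 70% of its speed; a pose out of reach is approached as far as the arm can. A call with a gripper value outside its range is refused whole. The fingers move at their own pace and stop on an object; the grip force is fixed at half the most. Time passes only in rows, so rows that do not move let the fingers close. It gives the time, the measured TCP pose, the force, the opening and the grip force at its end, in the units of the state.
- env.state(): the state, without advancing time (a new reading comes with each control period).
- env.read_camera(name): name is "side" or "top" or "wrist"; returns a dict with "color" (400x640x3 uint8, red, green, blue), "K" (3x3 intrinsics, pixels), "R" (3x3) and "t" (3): a world point X has camera coordinates R X + t; the wrist camera has in their place "hand_eye" (4x4, takes a point from camera to tool coordinates, whose origin is the TCP and whose axes are the flange's). Camera axes: x right, y down, z forward; pixel columns grow to the right and rows downward; lengths in mm; the calibration is good to about 2 mm. A picture is of the moment at which its call begins: read the wrist's pose just before it. There is no depth.
- env.job_done(): hands the job in; it is judged then, once.
The state is a dict: "t": time; "joints": joint angles; "qvel": joint speeds; "tau": joint torques, N m; "eef_pos": TCP position; "tcp_rot": TCP orientation; "ft_force": force on the tool from outside, world axes, zero at the start; "moment": the same for the moment, N m; "opening": opening from 0.0 (shut) to 1.0 (fully open); "grip_force": force on a finger pad.
Only numpy, scipy, OpenCV 4.12 (cv2) and the standard library are available. Lean on these libraries where they do the work, as an engineer would, in place of code of your own. Each camera call takes 0.05 s, during which the arm holds its last target. There are 200 camera calls.

## Working session

There is one attempt and no reset: what is moved stays moved. The work goes in short steps, Python scripts to look and compute and a tool call to move; the robot and the scene stay as the last step left them, time stands still between calls to the robot, and variables do not carry over. Pictures are saved under pics/ and viewed, at most 14 in all, crops included, and the job is handed in when it is done.

Besides the shell and the picture viewer there is one more tool, called as name(argument=value, ...), one argument or row to a line, values as JSON. carry_out: Moves the arm, as the interface text tells. Its arguments: {"type":"object","properties":{"motion":{"type":"array"}},"required":["motion"]}

```bash
ls; mkdir -p pics; python3 - <<'E'
from cell import env
import cv2,numpy as np
print(env.state(), env.tip_extent)
for n in("top","side"):
    r=env.read_camera(n); cv2.imwrite(f"pics/{n}0.png",r["color"][:,:,::-1]); print(n,r["K"],r["R"],r["t"])
r=env.read_camera("wrist");print(r["K"],r["hand_eye"])
E
```

```text
pics
{'t': 0.0, 'joints': array([-1.35059148e+00,  4.91568855e-01,  1.55947707e+00, -3.57605779e-06,
        1.09170671e+00, -1.05623005e-01]), 'qvel': array([-0.0002831 , -0.00138399,  0.00151638, -0.00192626, -0.00163808,
       -0.00081667]), 'tau': array([-6.02208365e-04, -6.12645435e+01, -2.58185148e+01,  6.92631374e-02,
        4.81900130e-02, -1.38293613e-04]), 'eef_pos': array([ 200.01037225, -591.8682718 ,  222.04646167]), 'tcp_rot': array([-3.14043880e+00, -1.19139196e-04,  3.25829428e-01]), 'ft_force': array([ 0.30971062, -0.09100796,  0.00876963]), 'moment': array([ 0.02074445,  0.01570514, -0.04174106]), 'grip_force': 0.0, 'opening': 1.0015865717886103} 8.0
top [[375.11412277   0.         322.95042072]
 [  0.         375.11412277 202.26774168]
 [  0.           0.           1.        ]] [[ 0.01829112 -0.99981621 -0.0057425 ]
 [-0.99661276 -0.01777134 -0.08029439]
 [ 0.08017758  0.00719173 -0.99675465]] [ -25.30109503  481.12825609 1007.54433989]
side [[439.4736559    0.         322.36111321]
 [  0.         439.4736559  201.14316028]
 [  0.           0.           1.        ]] [[-0.74884633 -0.66232054 -0.02367861]
 [-0.35233884  0.42812076 -0.83220788]
 [ 0.56132567 -0.61485292 -0.55395792]] [351.64432782 227.9524196  783.05313685]
[[343.33640185   0.         318.46407099]
 [  0.         343.33640185 192.12197367]
 [  0.           0.           1.        ]] [[-2.20824894e-04 -9.70476737e-01 -2.41194640e-01  6.75426946e+01]
 [ 9.99999976e-01 -2.17995109e-04 -3.84158883e-05 -2.15250351e-01]
 [-1.52975260e-05 -2.41194643e-01  9.70476761e-01 -1.63018391e+02]
 [ 0.00000000e+00  0.00000000e+00  0.00000000e+00  1.00000000e+00]]
```

View pics/top0.png

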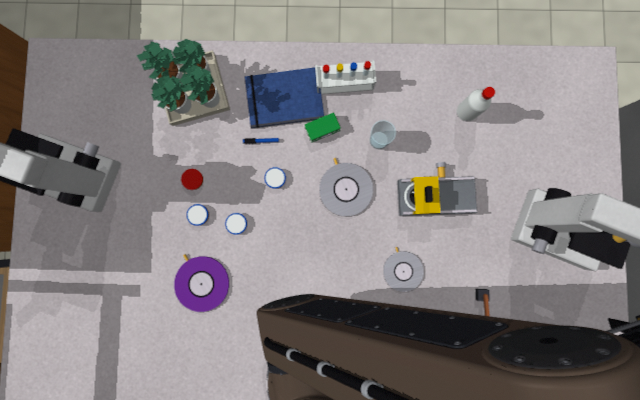

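View pics/side0.png

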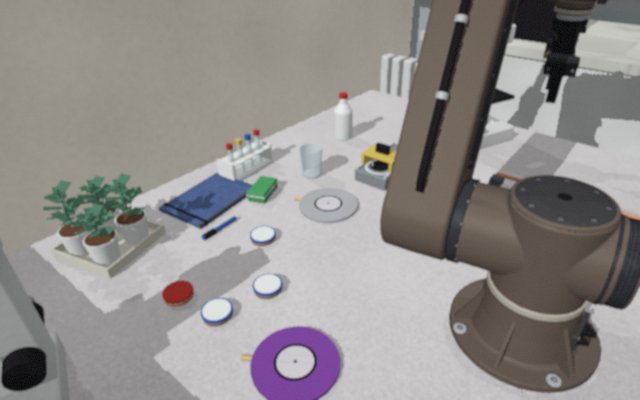

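Top view shows these candidates:
- **Stands:** large grey (346,189), small grey (403,271) and purple (201,284). I choose the large grey one.
- **Dishes:** red control (192,179) and white ones (275,178), (197,215), (236,224). The arm may be hiding more.
- **Red look-alikes:** bottle cap (489,92) and tube caps (326,69).
- **Lock hood:** yellow (428,195).

```bash
cat > h.py <<'E'
import cv2,numpy as np
from scipy.spatial.transform import Rotation as Ro
from cell import env
def cam(n):
    """image, K, camera-to-world rotation, camera centre"""
    s=env.state(); r=env.read_camera(n); img=r["color"]
    if n=="wrist":
        T=np.eye(4);T[:3,:3]=Ro.from_euler("xyz",s["tcp_rot"]).as_matrix();T[:3,3]=s["eef_pos"]
        M=T@r["hand_eye"]; return img,r["K"],M[:3,:3],M[:3,3]
    return img,r["K"],r["R"].T,-r["R"].T@r["t"]
def ray(c,px,z):
    d=c[2]@np.linalg.inv(c[1])@np.array([px[0],px[1],1.]); return (c[3]+d*(z-c[3][2])/d[2])[:2]
def proj(c,X):
    p=c[1]@(c[2].T@(np.asarray(X,float)-c[3])); return p[:2]/p[2]
def mask(img,name):
    H=cv2.cvtColor(img,cv2.COLOR_RGB2HSV);h,s,v=[H[:,:,i].astype(int) for i in range(3)]
    return {"red":((h<8)|(h>172))&(s>150)&(v>60),"blue":(h>100)&(h<128)&(s>90)&(v>50),"yellow":(h>20)&(h<32)&(s>150)&(v>90),
     "white":(s<40)&(v>215),"green":(h>45)&(h<80)&(s>130)&(v>60),"dark":v<45}[name].astype(np.uint8)
def blobs(m,amin=60):
    cs,_=cv2.findContours(m,cv2.RETR_EXTERNAL,cv2.CHAIN_APPROX_NONE)
    return [c for c in cs if cv2.contourArea(c)>=amin]
def to_plane(c,ct,z): return np.array([ray(c,p,z) for p in ct.reshape(-1,2)+0.0],np.float32)
def discs(c,name,z,dlo,dhi):
    """round things at height z: fit in the plane; centre, diameter, pixel"""
    out=[]
    for ct in blobs(mask(c[0],name)):
        P=to_plane(c,ct,z); e=cv2.fitEllipse(P)
        if dlo<e[1][0] and e[1][1]<dhi: out.append((np.round(e[0],1),np.round(e[1],1),np.round(ct.reshape(-1,2).mean(0))))
    return out
E
python3 - <<'E'
from h import *
for n in("top","side"):
    c=cam(n); print(n)
    for k in("red","blue"): print(k,discs(c,k,13,40,80))
    for ct in blobs(mask(c[0],"yellow"),100): print("yel",cv2.minAreaRect(to_plane(c,ct,60)),ct.reshape(-1,2).mean(0))
E
```

```text
top
red [(array([541. , 348.6]), array([55.3, 57.7]), array([192., 179.]))]
blue []
yel ((515.228759765625, -293.6727294921875), (120.41291809082031, 88.04784393310547), 3.4083197116851807) [428.49668874 190.78145695]
side
red [(array([538. , 350.9]), array([53.9, 56.2]), array([178., 292.]))]
blue []
```

```bash
python3 - <<'E'
import cv2
t=cv2.imread("pics/top0.png");s=cv2.imread("pics/side0.png")
a=cv2.resize(t[150:320,170:490],None,fx=2.4,fy=2.4,interpolation=3)[:,:780]
cv2.imwrite("pics/crop1.png",a)
E
```

```text
(no output)
```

View pics/crop1.png

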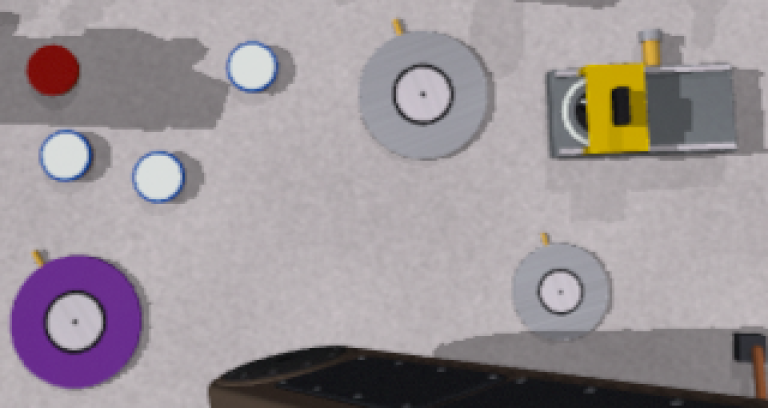

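The crop confirms the large grey stand at top pixel (346,189), the red control at (192,179), three white dishes, and the yellow hood at the left end of its panel. I'll swing over the dishes and look.

carry_out(
  motion=[
    [0,0,0,8.5,0],
    [0,0,0,8.5,0],
    [0,0,0,1.67,0],
    [31,-43,0,0,0],
    [31,-43,0,0,0],
    [31,-43,0,0,0],
    [31,-43,0,0,0],
    [31,-43,0,0,0],
    [31,-43,0,0,0],
    [31,-43,0,0,0],
    [31,-43,0,0,0],
    [31,-43,0,0,0],
  ],
)

```text
t: 1.45
eef_pos: [464.1, -225.3, 222.8]
tcp_rot: [3.141, -0.0, 0.003]
ft_force: [1.6, -0.9, -0.3]
opening: 0.998
grip_force: 0.0
```

carry_out(
  motion=[
    [0,-48,0,0,0],
    [0,-48,0,0,0],
    [0,-48,0,0,0],
    [0,-48,0,0,0],
    [0,-48,0,0,0],
    [0,-48,0,0,0],
    [0,-48,0,0,0],
    [0,-48,0,0,0],
    [0,0,0,0,0],
  ],
)

```text
t: 2.35
eef_pos: [462.8, 161.3, 222.7]
tcp_rot: [-3.141, -0.0, 0.008]
ft_force: [0.3, -1.6, -1.1]
opening: 0.998
grip_force: 0.0
```

```bash
python3 - <<'E'
from h import *
s=env.state();print(s["t"],s["eef_pos"],s["tcp_rot"],s["joints"])
for n in("top","wrist"):
    c=cam(n); cv2.imwrite(f"pics/{n}1.png",c[0][:,:,::-1]);print(n)
    for k in("red","white"): print(k,discs(c,k,15,35,75))
E
```

```text
2.35 [462.76377273 161.31609312 222.6506215 ] [-3.14092779e+00 -4.54082624e-04  8.43854542e-03] [2.00235103e-01 2.99797409e-01 1.88111001e+00 6.91005038e-04
 9.60112851e-01 1.76219665e+00]
top
red []
white [(array([552.6, 117.1]), array([38.3, 50.7]), array([275., 176.]))]
wrist
red [(array([540.9, 349. ]), array([57.1, 60.1]), array([137.,  94.]))]
white [(array([419.9, 223.1]), array([47.3, 48.4]), array([261., 207.])), (array([441. , 329.1]), array([44.1, 45.4]), array([163., 185.])), (array([548.8, 119.5]), array([48.9, 49.2]), array([358.,  88.]))]
```

View pics/wrist1.png

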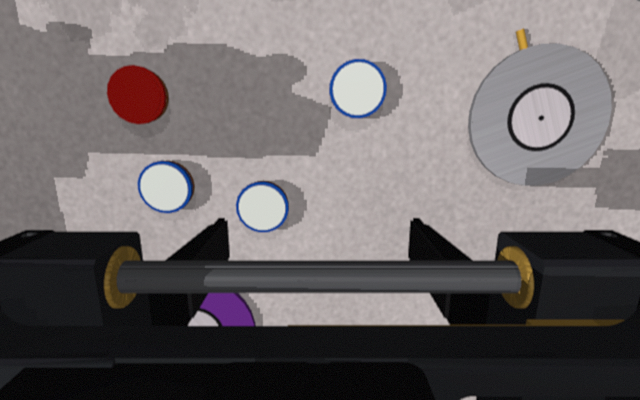

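View pics/top1.png

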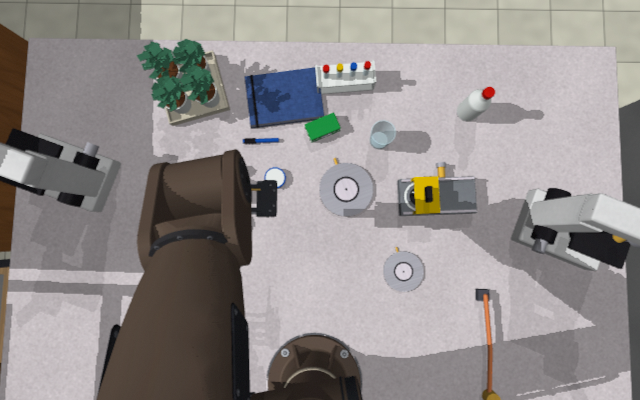

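Only three white dishes are present, plus the control. In the wrist view the control is at (137,94), the whites at (358,89), (165,187) and (262,207), and the chosen ring at (541,117).

```bash
cat >> h.py <<'E'
def ring(c,z=8):
    """dark ring of 72 mm outer diameter at height z"""
    g=(c[0].max(2)<70).astype(np.uint8); out=[]
    cs,_=cv2.findContours(g,cv2.RETR_LIST,cv2.CHAIN_APPROX_NONE)
    for ct in cs:
        if len(ct)<30: continue
        P=to_plane(c,ct,z); e=cv2.fitEllipse(P)
        if 52<e[1][0] and e[1][1]<82: out.append((np.round(e[0],1),np.round(e[1],1)))
    return out
def go(x,y,z,yaw=None):
    """remaining shift in tool axes (mm) and turn (deg)"""
    s=env.state();R=Ro.from_euler("xyz",s["tcp_rot"]).as_matrix()
    d=R.T@(np.array([x,y,z])-s["eef_pos"]); print("shift",np.round(d,1),end=" ")
    if yaw is not None: print("turn",np.round(-np.degrees((yaw-s["tcp_rot"][2]+np.pi)%(2*np.pi)-np.pi),2),end="")
    print()
E
python3 - <<'E'
from h import *
for n in("top","wrist"):
    c=cam(n);print(n,ring(c))
    if n=="top":
        for ct in blobs(mask(c[0],"yellow"),100): print(cv2.minAreaRect(to_plane(c,ct,60)))
go(541,349,60,0)
E
```

```text
top [(array([ 401. , -619.8]), array([60.2, 70.6])), (array([877.1, 366. ]), array([58.8, 66.3]))]
((515.0253295898438, -296.34783935546875), (119.345703125, 86.34119415283203), 5.110408306121826)
wrist [(array([520.7, -79.1]), array([64.7, 65.1])), (array([520.9, -78.9]), array([69.5, 70.1]))]
shift [  77.9 -192.8  162.5] turn 0.05
```

carry_out(
  motion=[
    [15.6,-38.6,0,0,0],
    [15.6,-38.6,0,0,0],
    [15.6,-38.6,0,0,0],
    [15.6,-38.6,0,0,0],
    [15.6,-38.6,0,0,0],
    [0,0,45,0,0],
    [0,0,45,0,0],
    [0,0,45,0,0],
    [0,0,20,0,0],
    [0,0,0,0,0],
  ],
)

```text
t: 3.55
eef_pos: [540.9, 347.4, 64.5]
tcp_rot: [3.139, 0.005, -0.002]
ft_force: [0.7, 0.1, 0.9]
opening: 1.002
grip_force: 0.0
```

```bash
python3 - <<'E'
from h import *
c=cam("wrist"); cv2.imwrite("pics/w2.png",c[0][:,:,::-1]); print(discs(c,"red",13,40,75))
go(541,349,11,0)
E
```

```text
[(array([540.8, 350.4]), array([58.3, 59.2]), array([314., 211.]))]
shift [-0.6 -0.8 55.8] turn -0.09
```

View pics/w2.png

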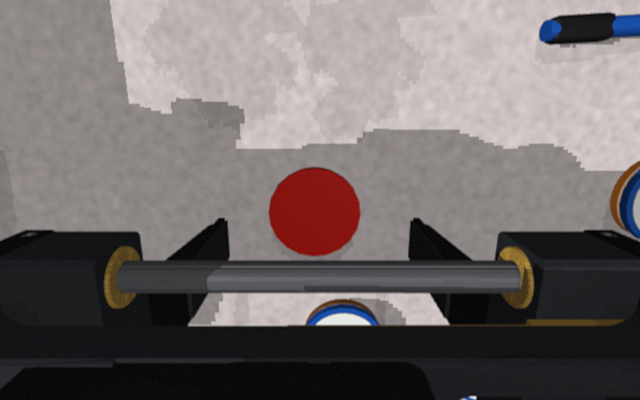

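The wrist view shows the red control dish between the fingers at (314,211), slightly toward +x of them. I'll check the reading noise before descending.

```bash
python3 - <<'E'
from h import *
A=[]
for i in range(8):
    s=env.state();A.append(np.r_[s["eef_pos"],s["tcp_rot"]]);c=cam("wrist");print(discs(c,"red",15,40,75)[0][:2],np.round(A[-1],3))
print(np.mean(A,0),np.std(A,0))
E
```

```text
(array([541.4, 350.4]), array([57.8, 58.7])) [ 5.41746e+02  3.48244e+02  6.67860e+01  3.14000e+00  2.00000e-03
 -2.00000e-03]
(array([541.4, 350.4]), array([57.8, 58.7])) [ 5.42275e+02  3.48837e+02  6.82620e+01 -3.14200e+00 -0.00000e+00
 -1.00000e-03]
(array([541.3, 350.4]), array([57.8, 58.6])) [ 5.42476e+02  3.49283e+02  6.90530e+01 -3.14100e+00 -2.00000e-03
 -1.00000e-03]
(array([541.4, 350.4]), array([57.7, 58.6])) [ 5.42433e+02  3.49570e+02  6.93840e+01 -3.14100e+00 -2.00000e-03
 -1.00000e-03]
(array([541.3, 350.4]), array([57.8, 58.5])) [ 5.42278e+02  3.49752e+02  6.94590e+01 -3.14000e+00 -3.00000e-03
 -1.00000e-03]
(array([541.4, 350.4]), array([57.8, 58.6])) [ 5.42069e+02  3.49879e+02  6.93070e+01 -3.14000e+00 -2.00000e-03
 -0.00000e+00]
(array([541.3, 350.4]), array([57.8, 58.6])) [ 5.41871e+02  3.49882e+02  6.90770e+01 -3.14100e+00 -2.00000e-03
 -0.00000e+00]
(array([541.4, 350.4]), array([57.8, 58.6])) [ 5.41710e+02  3.49939e+02  6.88040e+01 -3.14100e+00 -2.00000e-03
 -0.00000e+00]
[ 5.42107253e+02  3.49423182e+02  6.87665394e+01 -2.35560817e+00
 -1.38496028e-03 -7.20448076e-04] [2.83926266e-01 5.66549526e-01 8.29942296e-01 2.07731676e+00
 1.42093049e-03 5.04918831e-04]
```

carry_out(
  motion=[
    [0,0.4,30,0,0],
    [0,0,17,0,0],
    [0,0,9.5,0,0],
    [0,0,0,0,0],
    [0,0,0,0,0],
    [0,0,0,0,1],
    [0,0,0,0,1],
    [0,0,0,0,1],
    [0,0,0,0,1],
    [0,0,0,0,1],
    [0,0,0,0,1],
  ],
)

```text
t: 5.1
eef_pos: [541.3, 349.5, 11.2]
tcp_rot: [3.142, -0.0, -0.0]
ft_force: [-0.4, -0.4, 0.6]
opening: 0.626
grip_force: 30.0
```

carry_out(
  motion=[
    [0,0,0,0,0.1],
    [0,0,0,0,0.1],
    [0,0,0,0,0.1],
    [0,0,0,0,0.1],
  ],
)

```text
t: 5.5
eef_pos: [541.2, 349.4, 11.0]
tcp_rot: [3.141, 0.0, -0.0]
ft_force: [-0.5, 0.3, -1.0]
opening: 0.878
grip_force: 0.0
```

carry_out(
  motion=[
    [0,0,0,-8.5,0.1],
    [0,0,0,-8.5,0.1],
    [0,0,0,-8.5,0.1],
    [0,0,0,-8.5,0.1],
    [0,0,0,-8.5,0.1],
    [0,0,0,-8.5,0.1],
    [0,0,0,-8.5,0.1],
    [0,0,0,-8.5,0.1],
    [0,0,0,-8.5,0.1],
    [0,0,0,-8.5,0.1],
    [0,0,0,-5,0.1],
  ],
)

```text
t: 6.6
eef_pos: [541.3, 349.5, 11.0]
tcp_rot: [-3.142, 0.0, 1.576]
ft_force: [-0.3, 0.5, -0.2]
opening: 0.904
grip_force: 0.0
```

carry_out(
  motion=[
    [0,0,0,0,0.1],
    [0,0,0,0,0.1],
    [0,0,0,0,1],
    [0,0,0,0,1],
    [0,0,0,0,1],
    [0,0,0,0,1],
    [0,0,0,0,1],
    [0,0,0,0,1],
    [0,0,-20,0,1],
    [0,0,-20,0,1],
    [0,0,0,0,1],
  ],
)

```text
t: 7.7
eef_pos: [542.3, 350.0, 53.3]
tcp_rot: [3.138, -0.002, 1.571]
ft_force: [0.4, 0.0, -0.4]
opening: 0.622
grip_force: 30.0
```

```bash
python3 - <<'E'
from h import *
for i in range(4): s=env.state(); c=cam("wrist")
print(s["t"],s["eef_pos"],s["tcp_rot"],s["opening"],s["grip_force"])
z=s["eef_pos"][2]-11+15
print(discs(c,"red",z,40,75))
print(s["joints"])
go(520.8,-79,60,np.pi/2)
E
```

```text
7.85 [540.96150804 349.27373946  50.38925411] [-3.14096930e+00  4.29131145e-04  1.57071287e+00] 0.6253809809529091 29.999947249889374
[]
[ 4.70833119e-01  7.16553437e-01  1.65453248e+00 -1.42893192e-04
  7.71256947e-01  4.71019204e-01]
shift [-428.3  -20.    -9.6] turn -0.0
```

carry_out(
  motion=[
    [-42.85,-2.04,0,0,1],
    [-42.85,-2.04,0,0,1],
    [-42.85,-2.04,0,0,1],
    [-42.85,-2.04,0,0,1],
    [-42.85,-2.04,0,0,1],
    [-42.85,-2.04,0,0,1],
    [-42.85,-2.04,0,0,1],
    [-42.85,-2.04,0,0,1],
    [-42.85,-2.04,0,0,1],
    [-42.85,-2.04,0,0,1],
    [0,0,0,0,1],
    [0,0,0,0,1],
  ],
)

```text
t: 9.1
eef_pos: [520.4, -79.8, 50.4]
tcp_rot: [-3.14, -0.0, 1.568]
ft_force: [0.2, -1.0, -0.4]
opening: 0.624
grip_force: 30.0
```

carry_out(
  motion=[
    [0,0,0,0,1],
    [0,0,10,0,1],
    [0,0,10,0,1],
    [0,0,8,0,1],
    [0,0,3.5,0,1],
    [0,0,0,0,1],
    [0,0,0,0,1],
    [0,0,0,0,1],
  ],
)

```text
t: 9.9
eef_pos: [520.9, -79.0, 19.6]
tcp_rot: [3.142, 0.0, 1.571]
ft_force: [0.4, -0.2, 0.2]
opening: 0.622
grip_force: 30.0
```

carry_out(
  motion=[
    [0,0,0,0,0.1],
    [0,0,0,0,0],
    [0,0,0,0,0],
    [0,0,0,0,0],
    [0,0,-30,0,0],
    [0,0,-40,0,0],
    [0,0,0,0,0],
    [0,0,0,0,0],
    [0,0,0,0,0],
    [0,0,0,0,0],
  ],
)

```text
t: 10.9
eef_pos: [520.4, -78.9, 88.6]
tcp_rot: [-3.14, -0.0, 1.571]
ft_force: [0.4, 0.4, -0.2]
opening: 0.999
grip_force: 0.0
```

```bash
python3 - <<'E'
from h import *
s=env.state();print(s["t"],s["eef_pos"])
c=cam("wrist"); cv2.imwrite("pics/w3.png",cv2.resize(c[0][130:330,200:460,::-1],None,fx=3,fy=3))
print(discs(c,"red",23,40,75), ring(c))
c=cam("wrist");print(discs(c,"red",23,40,75),[round(float(x),1) for x in proj(c,[520.8,-79,23])])
E
```

```text
10.9 [520.39193978 -78.92958957  88.62767104]
[(array([520.9, -78.7]), array([58.5, 59.3]), array([319., 206.]))] [(array([520.8, -79.8]), array([68.3, 70.5]))]
[(array([520.9, -78.7]), array([58.6, 59.4]), array([319., 206.]))] [319.1, 207.4]
```

View pics/w3.png

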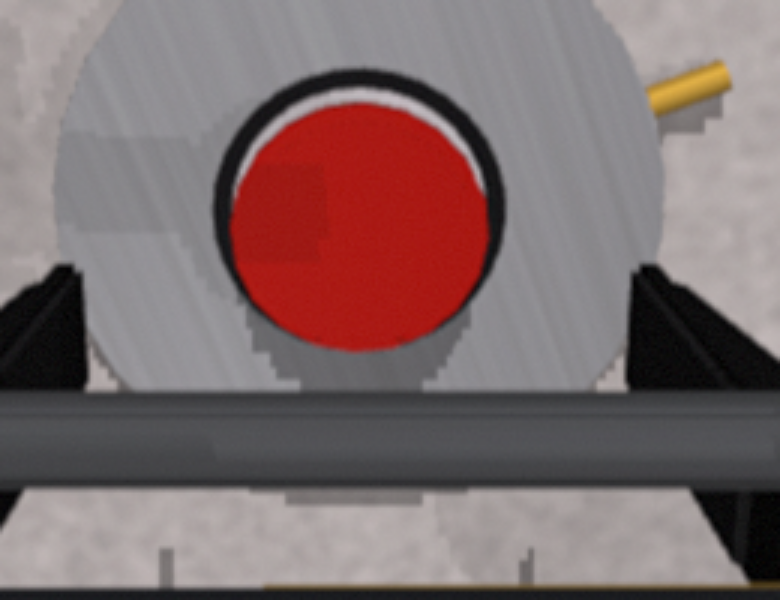

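The red dish sits concentric in the dark ring, with the small crescent at the top explained by the viewing angle. Next is the dish near (549,119).

carry_out(
  motion=[
    [39.7,5.64,0,0,0],
    [39.7,5.64,0,0,0],
    [39.7,5.64,0,0,0],
    [39.7,5.64,0,0,0],
    [39.7,5.64,0,0,0],
    [0,0,0,0,0],
    [0,0,0,0,0],
    [0,0,0,0,0],
    [0,0,0,0,0],
  ],
)

```text
t: 11.9
eef_pos: [549.0, 118.3, 89.5]
tcp_rot: [-3.141, 0.0, 1.569]
ft_force: [-0.2, -0.3, -0.7]
opening: 0.998
grip_force: 0.0
```

```bash
python3 - <<'E'
from h import *
s=env.state();print(s["t"],s["eef_pos"])
c=cam("wrist"); print(discs(c,"white",15,35,75),discs(c,"red",15,35,75))
E
```

```text
11.9 [548.98624296 118.34068022  89.45423255]
[] []
```

```bash
python3 - <<'E'
from h import *
c=cam("wrist"); cv2.imwrite("pics/w4.png",c[0][:,:,::-1]); print(c[0][205,318],proj(c,[549,119.5,15]))
E
```

```text
[210 213 206] [318.33175382 202.23932939]
```

View pics/w4.png

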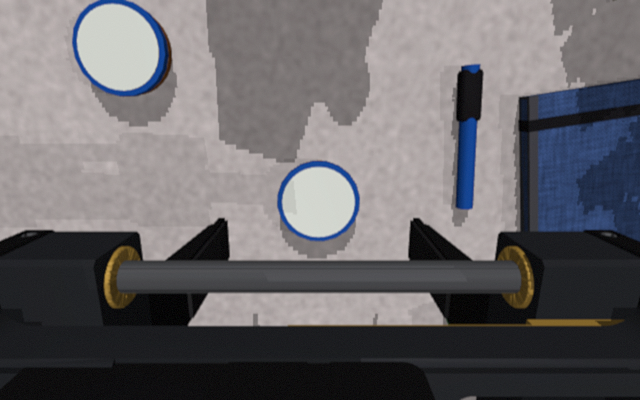

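The dish is at (318,201), midway between the fingers, as predicted. I'll squeeze, turn, squeeze and lift.

carry_out(
  motion=[
    [0,0,35,0,0],
    [0,0,25,0,0],
    [0,0,12,0,0],
    [0,0,6.5,0,0],
    [0,0,0,0,0],
    [0,0,0,0,1],
    [0,0,0,0,1],
    [0,0,0,0,1],
    [0,0,0,0,1],
    [0,0,0,0,1],
    [0,0,0,0,1],
  ],
)

```text
t: 13.1
eef_pos: [549.2, 119.5, 11.3]
tcp_rot: [3.141, 0.0, 1.571]
ft_force: [-1.1, -0.9, 3.6]
opening: 0.629
grip_force: 30.0
```

carry_out(
  motion=[
    [0,0,0,0,0.1],
    [0,0,0,0,0.1],
    [0,0,0,0,0.1],
    [0,0,0,0,0.1],
  ],
)

```text
t: 13.5
eef_pos: [549.0, 119.5, 11.0]
tcp_rot: [-3.141, 0.0, 1.571]
ft_force: [0.0, -0.3, 0.5]
opening: 0.881
grip_force: 0.0
```

carry_out(
  motion=[
    [0,0,0,8.5,0.1],
    [0,0,0,8.5,0.1],
    [0,0,0,8.5,0.1],
    [0,0,0,8.5,0.1],
    [0,0,0,8.5,0.1],
    [0,0,0,8.5,0.1],
    [0,0,0,8.5,0.1],
    [0,0,0,8.5,0.1],
    [0,0,0,8.5,0.1],
    [0,0,0,8.5,0.1],
    [0,0,0,5,0.1],
    [0,0,0,0,0.1],
  ],
)

```text
t: 14.7
eef_pos: [549.0, 119.5, 11.1]
tcp_rot: [3.141, 0.0, -0.001]
ft_force: [0.8, -0.3, 0.3]
opening: 0.899
grip_force: 0.0
```

carry_out(
  motion=[
    [0,0,0,0,1],
    [0,0,0,0,1],
    [0,0,0,0,1],
    [0,0,0,0,1],
    [0,0,0,0,1],
    [0,0,0,0,1],
    [0,0,-20,0,1],
    [0,0,-20,0,1],
    [0,0,-10,0,1],
    [0,0,0,0,1],
  ],
)

```text
t: 15.7
eef_pos: [549.6, 119.5, 62.2]
tcp_rot: [-3.141, -0.002, 0.0]
ft_force: [0.2, -0.4, -1.2]
opening: 0.626
grip_force: 30.0
```

carry_out(
  motion=[
    [-4.7,33.08,0,0,1],
    [-4.7,33.08,0,0,1],
    [-4.7,33.08,0,0,1],
    [-4.7,33.08,0,0,1],
    [-4.7,33.08,0,0,1],
    [-4.7,33.1,0,0,1],
    [0,0,0,0,1],
    [0,0,0,0,1],
    [0,0,0,0,1],
    [0,0,0,0,1],
  ],
)

```text
t: 16.7
eef_pos: [520.9, -78.1, 60.9]
tcp_rot: [-3.142, 0.0, 0.001]
ft_force: [-0.5, -0.8, 0.2]
opening: 0.628
grip_force: 30.0
```

```bash
python3 - <<'E'
from h import *
s=env.state();print(s["t"],s["eef_pos"],s["opening"],s["grip_force"])
c=cam("side"); cv2.imwrite("pics/s5.png",cv2.resize(c[0][80:330,130:450,::-1],None,fx=2.4,fy=2.4))
for b in (0,): print(discs(c,"red",20,30,80))
E
```

```text
16.7 [520.89351465 -78.05061354  60.89066482] 0.6283494562684618 30.00001698732376
[(array([517.8, -77. ]), array([51.6, 55.8]), array([328., 200.]))]
```

View pics/s5.png

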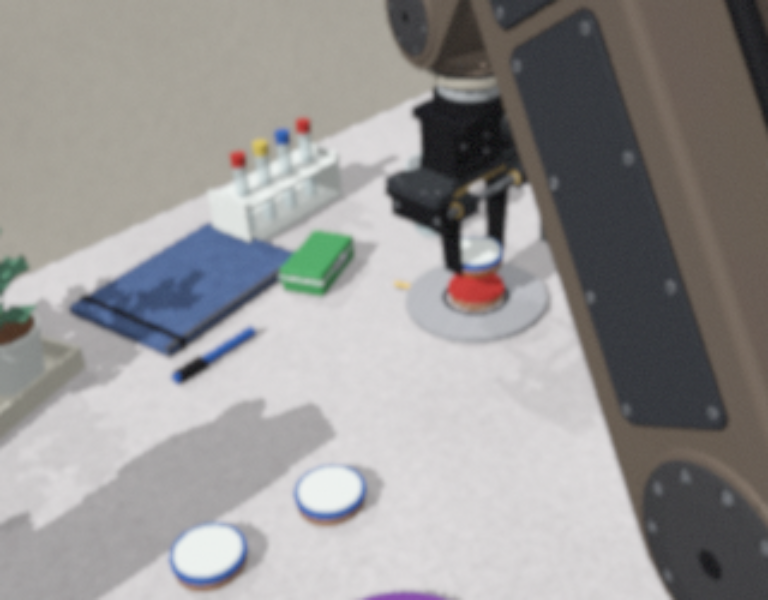

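The side view shows the held dish level and straight above the control on the stand at crop (477,265). The remaining two whites are undisturbed at (330,490) and (208,553).

carry_out(
  motion=[
    [0,0,10,0,1],
    [0,0,8,0,1],
    [0,0,5,0,1],
    [0,0,3.5,0,1],
    [0,0,0,0,1],
    [0,0,0,0,1],
    [0,0,0,0,1],
    [0,0,0,0,0.1],
    [0,0,0,0,0],
    [0,0,0,0,0],
    [0,0,0,0,0],
  ],
)

```text
t: 17.85
eef_pos: [520.9, -79.1, 34.7]
tcp_rot: [3.141, -0.0, -0.0]
ft_force: [-0.2, -0.2, -0.0]
opening: 0.904
grip_force: 0.0
```

carry_out(
  motion=[
    [0,0,-25,0,0],
    [0,0,-35,0,0],
    [0,0,-10,0,0],
    [0,0,0,0,0],
    [0,0,0,0,0],
    [0,0,0,0,0],
  ],
)

```text
t: 18.45
eef_pos: [520.3, -78.9, 103.5]
tcp_rot: [-3.141, 0.002, -0.0]
ft_force: [-0.2, 0.1, -0.3]
opening: 0.998
grip_force: 0.0
```

```bash
cat >> h.py <<'E'
def dish(c,z):
    """blue-rimmed lids at height z by the rim's outer edge"""
    return discs(c,"blue",z,45,70)
E
python3 - <<'E'
from h import *
s=env.state();print(s["t"],s["eef_pos"])
c=cam("wrist"); print(dish(c,38),dish(c,36))
E
```

```text
18.45 [520.34125011 -78.89488906 103.46333739]
[(array([521.2, -78.8]), array([58.6, 59.1]), array([319., 204.]))] [(array([520.6, -78.8]), array([59.1, 59.6]), array([319., 204.]))]
```

carry_out(
  motion=[
    [-12.6,-37.8,0,0,0],
    [-12.6,-37.8,0,0,0],
    [-12.6,-37.8,0,0,0],
    [-12.6,-37.8,0,0,0],
    [-12.6,-37.8,0,0,0],
    [-12.6,-37.8,0,0,0],
    [-12.6,-37.8,0,0,0],
    [-12.6,-37.8,0,0,0],
    [0,0,25,0,0],
    [0,0,0,0,0],
    [0,0,0,0,0],
    [0,0,0,0,0],
  ],
)

```text
t: 19.7
eef_pos: [420.5, 222.8, 79.9]
tcp_rot: [3.141, 0.0, -0.001]
ft_force: [0.1, 0.3, 0.4]
opening: 1.002
grip_force: 0.0
```

```bash
python3 - <<'E'
from h import *
s=env.state();print(s["t"],s["eef_pos"],s["tcp_rot"])
c=cam("wrist"); print(dish(c,14))
E
```

```text
19.7 [420.49010642 222.80531461  79.91406079] [ 3.14146000e+00  2.63759552e-06 -1.20165905e-03]
[(array([420. , 222.9]), array([58.5, 59.1]), array([319., 206.])), (array([442.5, 330.2]), array([58.5, 60.6]), array([161., 174.]))]
```

carry_out(
  motion=[
    [0,0,30,0,0],
    [0,0,20,0,0],
    [0,0,12,0,0],
    [0,0,6.5,0,0],
    [0,0,0,0,0],
    [0,0,0,0,1],
    [0,0,0,0,1],
    [0,0,0,0,1],
    [0,0,0,0,1],
    [0,0,0,0,1],
    [0,0,0,0,1],
  ],
)

```text
t: 20.85
eef_pos: [420.2, 223.4, 11.3]
tcp_rot: [-3.142, -0.0, -0.0]
ft_force: [-0.5, -0.2, 3.9]
opening: 0.626
grip_force: 30.0
```

carry_out(
  motion=[
    [0,0,0,0,0.1],
    [0,0,0,0,0.1],
    [0,0,0,0,0.1],
    [0,0,0,0,0.1],
  ],
)

```text
t: 21.25
eef_pos: [420.0, 223.3, 11.0]
tcp_rot: [3.141, 0.0, -0.0]
ft_force: [1.2, 1.0, -0.6]
opening: 0.877
grip_force: 0.0
```

carry_out(
  motion=[
    [0,0,0,-8.5,0.1],
    [0,0,0,-8.5,0.1],
    [0,0,0,-8.5,0.1],
    [0,0,0,-8.5,0.1],
    [0,0,0,-8.5,0.1],
    [0,0,0,-8.5,0.1],
    [0,0,0,-8.5,0.1],
    [0,0,0,-8.5,0.1],
    [0,0,0,-8.5,0.1],
    [0,0,0,-8.5,0.1],
    [0,0,0,-5,0.1],
    [0,0,0,0,0.1],
  ],
)

```text
t: 22.45
eef_pos: [420.1, 223.4, 11.1]
tcp_rot: [-3.142, 0.0, 1.572]
ft_force: [0.2, 0.4, -0.3]
opening: 0.896
grip_force: 0.0
```

carry_out(
  motion=[
    [0,0,0,0,1],
    [0,0,0,0,1],
    [0,0,0,0,1],
    [0,0,0,0,1],
    [0,0,0,0,1],
    [0,0,0,0,1],
    [0,0,-20,0,1],
    [0,0,-30,0,1],
    [0,0,-20,0,1],
    [0,0,0,0,1],
  ],
)

```text
t: 23.45
eef_pos: [421.0, 223.7, 83.1]
tcp_rot: [3.138, -0.001, 1.571]
ft_force: [-0.0, -0.2, -1.0]
opening: 0.626
grip_force: 30.0
```

carry_out(
  motion=[
    [-37.8,12.6,0,0,1],
    [-37.8,12.6,0,0,1],
    [-37.8,12.6,0,0,1],
    [-37.8,12.6,0,0,1],
    [-37.8,12.6,0,0,1],
    [-37.8,12.6,0,0,1],
    [-37.8,12.6,0,0,1],
    [-37.8,12.6,0,0,1],
    [0,0,0,0,1],
    [0,0,0,0,1],
    [0,0,0,0,1],
    [0,0,0,0,1],
  ],
)

```text
t: 24.65
eef_pos: [520.5, -78.0, 80.8]
tcp_rot: [-3.141, -0.0, 1.572]
ft_force: [0.3, 0.6, -0.6]
opening: 0.624
grip_force: 30.0
```

```bash
python3 - <<'E'
from h import *
s=env.state();print(s["t"],s["eef_pos"],s["opening"],s["grip_force"])
c=cam("side"); cv2.imwrite("pics/s6.png",cv2.resize(c[0][150:230,290:390,::-1],None,fx=5,fy=5))
E
```

```text
24.65 [520.45016536 -77.98972759  80.83214012] 0.6238373682636478 29.99998301267624
```

View pics/s6.png

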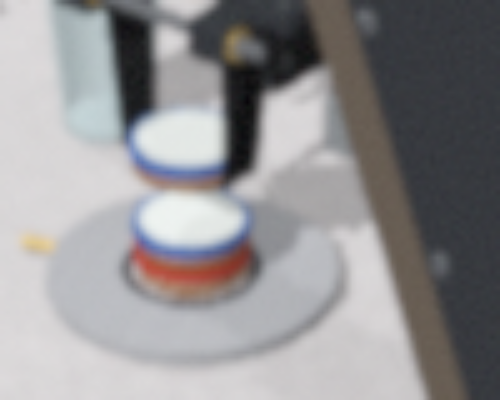

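The third dish is held above the two-dish pile, and both are straight: held dish at (180,145), pile at (190,240). I'll lower it and release.

carry_out(
  motion=[
    [0,0,12,0,1],
    [0,0,10,0,1],
    [0,0,6,0,1],
    [0,0,3.5,0,1],
    [0,0,0,0,1],
    [0,0,0,0,1],
    [0,0,0,0,1],
    [0,0,0,0,0.1],
    [0,0,0,0,0],
    [0,0,0,0,0],
    [0,0,0,0,0],
  ],
)

```text
t: 25.8
eef_pos: [520.9, -79.0, 49.7]
tcp_rot: [3.141, 0.0, 1.571]
ft_force: [-0.1, -0.5, -0.4]
opening: 0.906
grip_force: 0.0
```

carry_out(
  motion=[
    [0,0,-25,0,0],
    [0,0,-35,0,0],
    [0,0,-10,0,0],
    [0,0,0,0,0],
    [0,0,0,0,0],
    [0,0,0,0,0],
  ],
)

```text
t: 26.4
eef_pos: [520.3, -78.9, 118.5]
tcp_rot: [-3.14, -0.0, 1.571]
ft_force: [-0.6, -0.7, -0.8]
opening: 0.998
grip_force: 0.0
```

```bash
python3 - <<'E'
from h import *
s=env.state();print(s["t"],s["eef_pos"])
c=cam("wrist"); print(dish(c,52))
E
```

```text
26.4 [520.32297104 -78.90166681 118.46634551]
[(array([520.8, -78. ]), array([58.7, 61.5]), array([319., 205.]))]
```

carry_out(
  motion=[
    [40.9,-7.9,0,0,0],
    [40.9,-7.9,0,0,0],
    [40.9,-7.9,0,0,0],
    [40.9,-7.9,0,0,0],
    [40.9,-7.9,0,0,0],
    [40.9,-7.9,0,0,0],
    [40.9,-7.9,0,0,0],
    [40.9,-7.9,0,0,0],
    [40.9,-7.9,0,0,0],
    [40.9,-7.9,0,0,0],
    [0,0,40,0,0],
    [0,0,0,0,0],
  ],
)

```text
t: 27.65
eef_pos: [439.4, 329.7, 75.6]
tcp_rot: [-3.135, 0.004, 1.573]
ft_force: [0.1, -1.3, -0.5]
opening: 1.0
grip_force: 0.0
```

carry_out(
  motion=[
    [0,0,0,0,0],
    [0,0,0,0,0],
    [0,0,0,0,0],
  ],
)

```text
t: 27.95
eef_pos: [442.6, 329.6, 80.7]
tcp_rot: [3.14, -0.001, 1.57]
ft_force: [-0.3, 0.2, 1.7]
opening: 1.001
grip_force: 0.0
```

```bash
python3 - <<'E'
from h import *
s=env.state();print(s["t"],s["eef_pos"],s["tcp_rot"])
c=cam("wrist"); print(dish(c,14))
E
```

```text
27.95 [442.63516248 329.55235429  80.74627897] [ 3.14021287e+00 -6.52278137e-04  1.56956483e+00]
[(array([442.4, 330.5]), array([58.5, 59.3]), array([318., 204.]))]
```

carry_out(
  motion=[
    [0,0,30,0,0],
    [0,0,20,0,0],
    [0,0,12,0,0],
    [0,0,6.5,0,0],
    [0,0,0,0,0],
    [0,0,0,0,1],
    [0,0,0,0,1],
    [0,0,0,0,1],
    [0,0,0,0,1],
    [0,0,0,0,1],
    [0,0,0,0,1],
  ],
)

```text
t: 29.1
eef_pos: [442.0, 330.0, 11.3]
tcp_rot: [3.141, -0.0, 1.571]
ft_force: [-0.1, -0.7, 2.2]
opening: 0.622
grip_force: 30.0
```

carry_out(
  motion=[
    [0,0,0,0,0.1],
    [0,0,0,0,0.1],
    [0,0,0,0,0.1],
    [0,0,0,0,0.1],
  ],
)

```text
t: 29.5
eef_pos: [441.9, 329.9, 11.0]
tcp_rot: [-3.141, 0.0, 1.571]
ft_force: [0.5, 1.0, -0.3]
opening: 0.879
grip_force: 0.0
```

carry_out(
  motion=[
    [0,0,0,8.5,0.1],
    [0,0,0,8.5,0.1],
    [0,0,0,8.5,0.1],
    [0,0,0,8.5,0.1],
    [0,0,0,8.5,0.1],
    [0,0,0,8.5,0.1],
    [0,0,0,8.5,0.1],
    [0,0,0,8.5,0.1],
    [0,0,0,8.5,0.1],
    [0,0,0,8.5,0.1],
    [0,0,0,5,0.1],
    [0,0,0,0,0.1],
  ],
)

```text
t: 30.7
eef_pos: [441.8, 329.9, 11.0]
tcp_rot: [3.141, 0.0, -0.001]
ft_force: [0.1, -0.7, -0.1]
opening: 0.904
grip_force: 0.0
```

carry_out(
  motion=[
    [0,0,0,0,1],
    [0,0,0,0,1],
    [0,0,0,0,1],
    [0,0,0,0,1],
    [0,0,0,0,1],
    [0,0,0,0,1],
    [0,0,-25,0,1],
    [0,0,-35,0,1],
    [0,0,-25,0,1],
    [0,0,0,0,1],
    [0,0,0,0,1],
  ],
)

```text
t: 31.8
eef_pos: [441.8, 329.9, 96.1]
tcp_rot: [-3.141, -0.001, 0.0]
ft_force: [-0.0, -1.7, -1.1]
opening: 0.625
grip_force: 30.0
```

carry_out(
  motion=[
    [7.9,40.9,0,0,1],
    [7.9,40.9,0,0,1],
    [7.9,40.9,0,0,1],
    [7.9,40.9,0,0,1],
    [7.9,40.9,0,0,1],
    [7.9,40.9,0,0,1],
    [7.9,40.9,0,0,1],
    [7.9,40.9,0,0,1],
    [7.9,40.9,0,0,1],
    [7.9,40.9,0,0,1],
    [0,0,0,0,1],
    [0,0,0,0,1],
  ],
)

```text
t: 33.0
eef_pos: [520.1, -79.6, 94.8]
tcp_rot: [-3.141, 0.002, -0.002]
ft_force: [0.4, 0.5, -0.8]
opening: 0.622
grip_force: 30.0
```

carry_out(
  motion=[
    [0,0,0,0,1],
    [0,0,0,0,1],
    [0,0,0,0,1],
  ],
)

```text
t: 33.3
eef_pos: [520.7, -78.1, 96.0]
tcp_rot: [-3.142, 0.0, 0.001]
ft_force: [0.2, 0.0, -1.0]
opening: 0.625
grip_force: 30.0
```

```bash
python3 - <<'E'
from h import *
s=env.state();print(s["t"],s["eef_pos"],s["opening"],s["grip_force"])
c=cam("side"); cv2.imwrite("pics/s7.png",cv2.resize(c[0][130:230,290:390,::-1],None,fx=5,fy=5))
E
```

```text
33.3 [520.74093105 -78.0620898   96.01507845] 0.6251516380731958 30.000057220458984
```

View pics/s7.png

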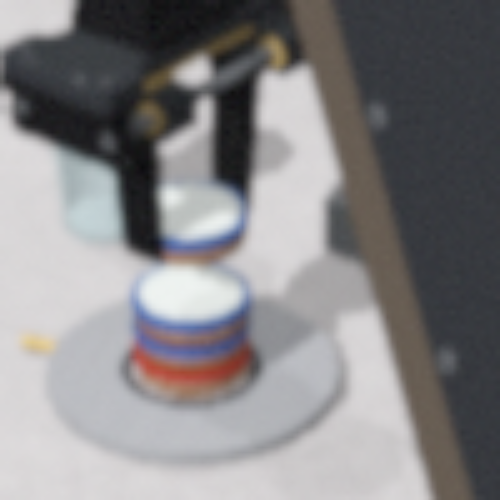

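The pile of three is straight at (190,330), and the held dish is level above it at (203,225). I'll lower it and release.

carry_out(
  motion=[
    [0,0,12,0,1],
    [0,0,10,0,1],
    [0,0,6,0,1],
    [0,0,3.5,0,1],
    [0,0,0,0,1],
    [0,0,0,0,1],
    [0,0,0,0,1],
    [0,0,0,0,0.1],
    [0,0,0,0,0],
    [0,0,0,0,0],
    [0,0,0,0,0],
  ],
)

```text
t: 34.45
eef_pos: [520.9, -79.0, 64.7]
tcp_rot: [3.141, -0.0, -0.0]
ft_force: [-0.4, 0.3, -0.6]
opening: 0.905
grip_force: 0.0
```

carry_out(
  motion=[
    [0,0,-25,0,0],
    [0,0,-35,0,0],
    [0,0,-35,0,0],
    [0,0,-35,0,0],
    [0,0,0,0,0],
    [0,0,0,0,0],
    [0,0,0,0,0],
    [0,0,0,0,0],
  ],
)

```text
t: 35.25
eef_pos: [520.4, -78.9, 193.4]
tcp_rot: [-3.141, 0.002, -0.0]
ft_force: [0.1, -0.6, 0.1]
opening: 0.999
grip_force: 0.0
```

```bash
python3 - <<'E'
from h import *
s=env.state();print(s["t"],s["eef_pos"],s["joints"])
c=cam("wrist"); print(dish(c,67)); cv2.imwrite("pics/w8.png",c[0][:,:,::-1])
for ct in blobs(mask(c[0],"yellow"),100): print(cv2.minAreaRect(to_plane(c,ct,60)),ct.reshape(-1,2).mean(0))
E
```

```text
35.25 [520.41681788 -78.92729551 193.40105576] [-2.75973447e-01  3.87038718e-01  1.83304589e+00 -1.69253372e-04
  9.23644779e-01  1.29498245e+00]
[(array([522.2, -78.9]), array([58.7, 62. ]), array([318., 184.]))]
((515.0880126953125, -285.0539855957031), (76.45440673828125, 85.15385437011719), 3.015838384628296) [556.69019608 180.55686275]
```

View pics/w8.png

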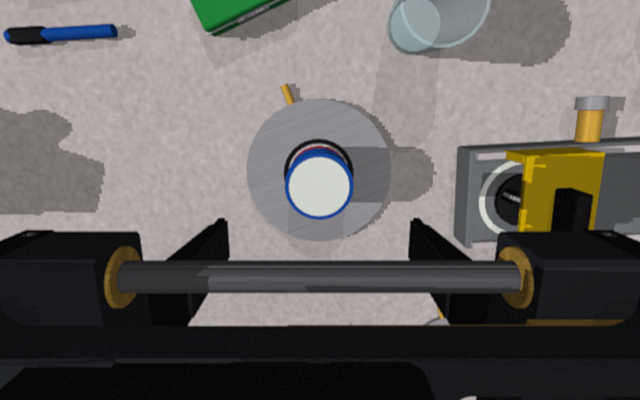

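The pile of four is complete, with its top disc at (318,184). The hood is at (560,190) with its black grip at (572,210). I'll measure the hood from two wrist positions.

carry_out(
  motion=[
    [-3,37,0,0,0],
    [-3,37,0,0,0],
    [-3,37,0,0,0],
    [-3,37,0,0,0],
    [0,0,0,0,0],
    [0,0,0,0,0],
    [0,0,0,0,0],
    [0,0,0,0,0],
    [0,0,0,0,0],
  ],
)

```text
t: 36.2
eef_pos: [509.0, -226.2, 194.7]
tcp_rot: [3.142, 0.0, 0.001]
ft_force: [-0.6, -0.0, -0.4]
opening: 0.998
grip_force: 0.0
```

```bash
cat >> h.py <<'E'
def hood(c):
    """black grip on the yellow hood: mask contour of dark inside the hull of yellow, and the yellow contour"""
    y=max(blobs(mask(c[0],"yellow"),100),key=cv2.contourArea); m=np.zeros(c[0].shape[:2],np.uint8)
    cv2.fillConvexPoly(m,cv2.convexHull(y),1)
    d=(c[0].max(2)<60).astype(np.uint8)*m
    return y,max(blobs(d,30),key=cv2.contourArea)
E
python3 - <<'E'
from h import *
import pickle
s=env.state();c=cam("wrist");print(s["eef_pos"]);pickle.dump(c,open("c1.pkl","wb"))
y,d=hood(c);print(cv2.minAreaRect(y),cv2.minAreaRect(d),y.reshape(-1,2).min(0),y.reshape(-1,2).max(0))
cv2.imwrite("pics/w9.png",cv2.resize(c[0][100:300,200:500,::-1],None,fx=2.6,fy=2.6))
E
```

```text
[ 509.0251226  -226.16942694  194.65614866]
((387.6092529296875, 192.2064971923828), (111.98040771484375, 80.0217056274414), 88.0474853515625) ((391.0, 201.0), (52.0, 20.0), 90.0) [346 136] [426 249]
```

View pics/w9.png

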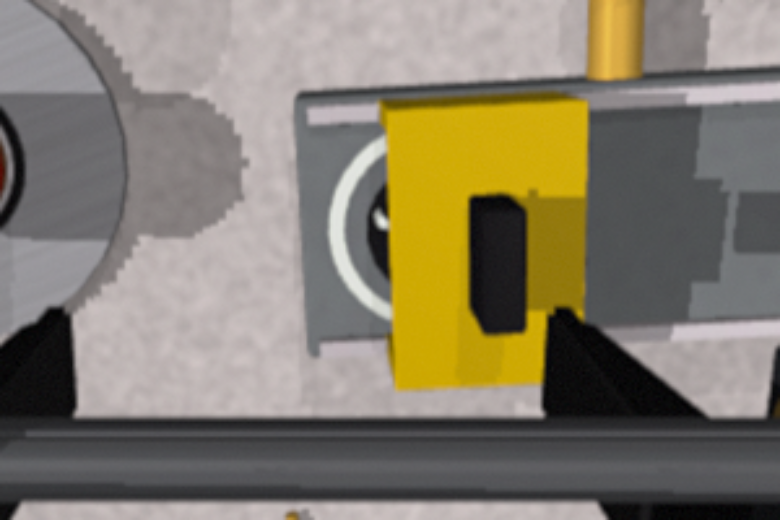

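The crop shows the hood roof at (490,240), the black grip at (500,265), and the knob's white scale ring with a bit of black disc showing at (370,225).

carry_out(
  motion=[
    [0,40,0,0,0],
    [0,30,0,0,0],
    [0,0,0,0,0],
    [0,0,0,0,0],
    [0,0,0,0,0],
    [0,0,0,0,0],
    [0,0,0,0,0],
  ],
)

```text
t: 36.95
eef_pos: [509.0, -296.2, 194.8]
tcp_rot: [3.141, -0.0, 0.001]
ft_force: [-0.9, -0.0, 0.1]
opening: 0.999
grip_force: 0.0
```

```bash
python3 - <<'E'
from h import *
import pickle
s=env.state();c=cam("wrist");print(s["eef_pos"]);pickle.dump(c,open("c2.pkl","wb"))
c1=pickle.load(open("c1.pkl","rb"))
for cc in(c1,c):
    y,d=hood(cc)
    print("yel",[np.round(v,1) for v in cv2.boxPoints(cv2.minAreaRect(y))],"blk",[np.round(v,1) for v in cv2.boxPoints(cv2.minAreaRect(d))])
    for z in(86,90,94,98):
        P=to_plane(cc,d,z);Q=to_plane(cc,y,z-26);print(z,"blk",np.round(P.min(0),1),np.round(P.max(0),1),cv2.minAreaRect(P)[1:],"roof",np.round(Q.min(0),1),np.round(Q.max(0),1),cv2.minAreaRect(Q)[1:])
cs=cv2.Canny(c[0],50,120)
L=cv2.HoughLinesP(cs,1,np.pi/360,40,minLineLength=60,maxLineGap=5)
for l in L[:,0][:14]:
    a,b=ray(c,l[:2],37),ray(c,l[2:],37);v=b-a;print(l,np.round(np.degrees(np.arctan2(v[1],v[0])),1))
cv2.imwrite("pics/w10.png",c[0][:,:,::-1])
E
```

```text
[ 508.99773717 -296.23975944  194.79280755]
yel [array([345.7, 137.6], dtype=float32), array([425.7, 134.9], dtype=float32), array([429.5, 246.8], dtype=float32), array([349.5, 249.5], dtype=float32)] blk [array([381., 175.], dtype=float32), array([401., 175.], dtype=float32), array([401., 227.], dtype=float32), array([381., 227.], dtype=float32)]
86 blk [ 479.  -294.9] [ 523.2 -276.3] ((44.662315368652344, 16.590177536010742), 3.3737292289733887) roof [ 447.9 -322.4] [ 552.2 -249.6] ((103.05497741699219, 69.02597045898438), 3.0468180179595947)
90 blk [ 480.4 -293.9] [ 524.  -275.6] ((44.00467300415039, 16.345922470092773), 3.3737363815307617) roof [ 449.7 -321.1] [ 552.6 -249.3] ((101.670166015625, 68.09843444824219), 3.0469729900360107)
94 blk [ 481.8 -292.9] [ 524.8 -274.8] ((43.34711837768555, 16.101655960083008), 3.37367582321167) roof [ 451.4 -319.8] [ 552.9 -248.9] ((100.28536224365234, 67.1708984375), 3.046924114227295)
98 blk [ 483.3 -291.8] [ 525.6 -274.1] ((42.68955993652344, 15.857391357421875), 3.373701572418213) roof [ 453.1 -318.5] [ 553.2 -248.6] ((98.90058135986328, 
[... 781 characters left out ...]
-277.4] ((43.265541076660156, 13.71020793914795), 2.8026885986328125) roof [ 451.3 -318.2] [ 553.6 -249.9] ((99.85761260986328, 65.203369140625), 3.0192646980285645)
98 blk [ 483.1 -291.7] [ 525.5 -277.7] ((42.60951614379883, 13.502327919006348), 2.8026010990142822) roof [ 453.  -317.9] [ 553.9 -250.5] ((98.47941589355469, 64.30345153808594), 3.0192668437957764)
[124 260 512 260] -90.0
[208 267 518 267] -90.0
[287 325 384 325] -90.0
[208 292 429 292] -90.0
[451 326 606 326] -90.0
[206 265 517 265] -90.0
[ 53 231 135 231] -90.0
[115 358 317 358] -90.0
[380 133 457 129] -87.0
[113 363 173 363] -90.0
[109 136 174 134] -88.2
[120 293 208 293] -90.0
[292 132 354 129] -87.2
[518 231 583 231] -90.0
```

carry_out(
  motion=[
    [-5.4,-12.3,0,0,0],
    [0,0,0,-3,0],
    [0,0,40,0,0],
    [0,0,40,0,0],
    [0,0,20,0,0],
    [0,0,8.7,0,0],
    [0,0,0,0,0],
    [0,0,0,0,0],
  ],
)

```text
t: 37.8
eef_pos: [503.8, -284.7, 87.0]
tcp_rot: [3.141, -0.001, 0.052]
ft_force: [-0.6, -1.0, -0.2]
opening: 0.997
grip_force: 0.0
```

carry_out(
  motion=[
    [0,0,0,0,1],
    [0,0,0,0,1],
    [0,0,0,0,1],
    [0,0,0,0,1],
    [0,0,0,0,1],
    [0,0,0,0,1],
    [0,0,0,0,1],
    [0,0,0,0,1],
    [0,0,0,0,1],
    [0,0,0,0,1],
    [0,0,0,0,1],
    [0,0,0,0,1],
  ],
)

```text
t: 39.0
eef_pos: [503.5, -284.7, 85.9]
tcp_rot: [3.141, -0.0, 0.052]
ft_force: [-0.0, 0.1, -0.6]
opening: 0.145
grip_force: 30.0
```

carry_out(
  motion=[
    [0,6,0,0,1],
    [0,12,0,0,1],
    [0,12,0,0,1],
    [0,12,0,0,1],
    [0,12,0,0,1],
    [0,12,0,0,1],
    [0,12,0,0,1],
    [0,12,0,0,1],
    [0,10,0,0,1],
    [0,6,0,0,1],
    [0,0,0,0,1],
    [0,0,0,0,1],
  ],
)

```text
t: 40.2
eef_pos: [508.5, -383.3, 85.7]
tcp_rot: [-3.128, 0.004, 0.052]
ft_force: [5.4, 44.0, 16.9]
opening: 0.147
grip_force: 30.0
```

carry_out(
  motion=[
    [0,2,0,0,1],
    [0,2,0,0,1],
    [0,0,0,0,1],
    [0,0,0,0,1],
  ],
)

```text
t: 40.6
eef_pos: [508.5, -384.1, 85.6]
tcp_rot: [-3.123, 0.006, 0.052]
ft_force: [5.5, 60.7, 22.4]
opening: 0.162
grip_force: 30.0
```

carry_out(
  motion=[
    [0,-6,0,0,1],
    [0,-5,0,0,1],
    [0,0,0,0,1],
    [0,0,0,0,1],
    [0,0,0,0,0.6],
    [0,0,0,0,0.6],
    [0,0,0,0,0.6],
    [0,0,-40,0,0.6],
    [0,0,-40,0,0.3],
    [0,0,-29,0,0],
    [0,0,0,0,0],
  ],
)

```text
t: 41.7
eef_pos: [509.6, -385.1, 199.3]
tcp_rot: [3.136, -0.005, 0.052]
ft_force: [0.7, 0.1, -0.2]
opening: 0.594
grip_force: 0.0
```

carry_out(
  motion=[
    [0,-45,0,0,0],
    [0,-45,0,0,0],
    [0,-20,0,0,0],
    [0,0,0,0,0],
    [0,0,0,0,0],
    [0,0,0,0,0],
    [0,0,0,0,0],
    [0,0,0,0,0],
    [0,0,0,0,0],
  ],
)

```text
t: 42.6
eef_pos: [502.8, -274.2, 194.8]
tcp_rot: [3.142, 0.0, 0.052]
ft_force: [0.3, 0.6, 0.0]
opening: 1.002
grip_force: 0.0
```

```bash
python3 - <<'E'
from h import *
import pickle
s=env.state();c=cam("wrist");print(s["t"],s["eef_pos"],s["tcp_rot"]);pickle.dump(c,open("c3.pkl","wb"))
y,d=hood(c)
for z in(98,): print("blk",to_plane(c,d,z).min(0),to_plane(c,d,z).max(0),"hood",to_plane(c,y,z-25).min(0),to_plane(c,y,z-25).max(0))
cv2.imwrite("pics/w11.png",cv2.resize(c[0][100:300,190:450,::-1],None,fx=3,fy=3))
E
```

```text
42.6 [ 502.78496206 -274.21970271  194.76899103] [3.14157611e+00 1.21033813e-04 5.16722792e-02]
blk [ 488.18665 -390.01212] [ 530.1152 -367.5957] hood [ 458.88452 -416.72275] [ 558.04205 -340.49963]
```

View pics/w11.png

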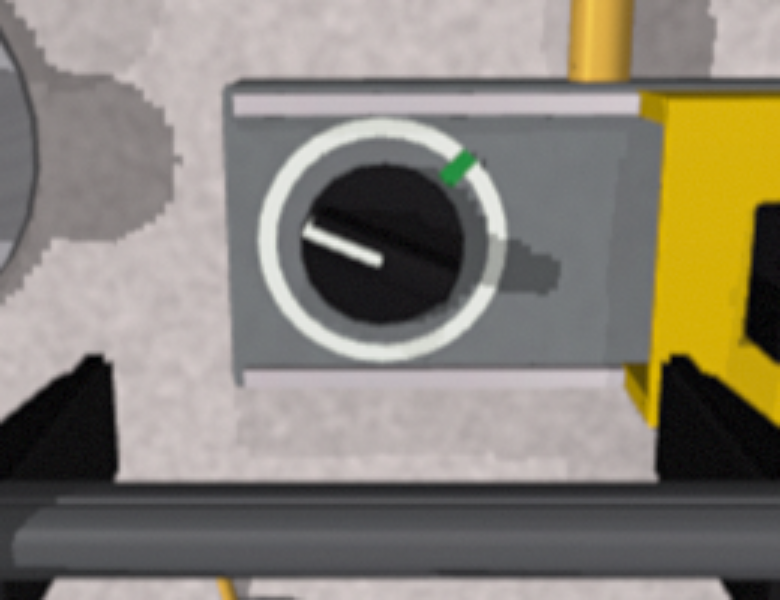

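The crop shows the hood fully back at the right edge. The ring is centred near (383,240), the green mark is at (458,168), and the pointer stripe runs from (380,262) to (305,228). That means about 112° clockwise, which I'll now compute exactly.

```bash
cat >> h.py <<'E'
def knob(c,axis=None,R=55):
    """axis from the white ring (z 38), mark bearing (z 38), pointer bearing from the stripe on the bar (z 62); degrees, world"""
    w=((c[0].min(2)>165)&(c[0].max(2).astype(int)-c[0].min(2)<25)).astype(np.uint8)
    g=max(blobs(mask(c[0],"green"),10),key=lambda t:-np.linalg.norm(to_plane(c,t,38).mean(0)-(np.array([505,-240]) if axis is None else axis)))
    M=cv2.moments(g);m=ray(c,(M["m10"]/M["m00"],M["m01"]/M["m00"]),38)
    out={"mark":m}
    cs,_=cv2.findContours(w,cv2.RETR_LIST,cv2.CHAIN_APPROX_NONE)
    for t in cs:
        if len(t)<25: continue
        P=to_plane(c,t,38);e=cv2.fitEllipse(P);(rc,rs,_)=cv2.minAreaRect(P)
        if np.linalg.norm(P.mean(0)-m)<60: 
            print("white",np.round(e[0],1),np.round(e[1],1),"rect",np.round(rs,1),np.round(rc,1))
            if 6>min(rs)>1 and 15<max(rs)<32:
                Q=to_plane(c,t,62);v=cv2.fitLine(Q,cv2.DIST_L2,0,.01,.01).ravel();out["line"]=(np.degrees(np.arctan2(v[1],v[0])),v[2:]);out["ends"]=Q[[Q[:,1].argmin(),Q[:,1].argmax()]]
    return out
E
python3 - <<'E'
from h import *
import pickle
c=pickle.load(open("c3.pkl","rb"));print(knob(c)); s=env.state();print(s["joints"])
E
```

```text
white [ 500.9 -259.1] [ 3.  33.7] rect [25.6  3.4] [ 500.6 -260.1]
white [ 517.2 -305.1] [ 6.2 28.2] rect [25.9  6.7] [ 516.5 -305.5]
white [ 502.  -272.5] [74.1 74.2] rect [78.4 70.5] [ 500.8 -268.6]
white [ 546.2 -287.1] [  4.7 281. ] rect [  4.6 123.6] [ 546.2 -287. ]
white [ 546.8 -233.4] [237.7 646.3] rect [236.3 618.1] [ 539.  -264.7]
{'mark': array([ 526.61658898, -294.43590178]), 'line': (np.float32(69.95883), array([ 505.79434, -260.64816], dtype=float32)), 'ends': array([[ 501.28168, -271.86566],
       [ 509.15637, -249.494  ]], dtype=float32)}
[-6.14390834e-01  4.46938869e-01  1.72242684e+00 -8.10189484e-05
  9.72290230e-01  9.04600322e-01]
```

carry_out(
  motion=[
    [-1.1,-1.5,0,0,0.5],
    [0,0,0,-8.4,0.5],
    [0,0,0,-8.4,0.5],
    [0,0,0,-8.4,0.5],
    [0,0,0,-8.4,0.5],
    [0,0,0,-8.4,0.5],
    [0,0,0,-8.4,0.5],
    [0,0,0,-8.4,0.5],
    [0,0,0,-8.2,0.5],
    [0,0,40,0,0.5],
    [0,0,40,0,0.5],
    [0,0,30,0,0.5],
  ],
)

```text
t: 43.85
eef_pos: [501.2, -271.9, 83.2]
tcp_rot: [-3.141, -0.0, 1.222]
ft_force: [-0.3, -0.8, -0.6]
opening: 0.502
grip_force: 0.0
```

carry_out(
  motion=[
    [0,0,15,0,0.5],
    [0,0,9,0,0.5],
    [0,0,4,0,0.5],
    [0,0,0,0,0.5],
    [0,0,0,0,0.5],
    [0,0,0,0,1],
    [0,0,0,0,1],
    [0,0,0,0,1],
    [0,0,0,0,1],
    [0,0,0,0,1],
    [0,0,0,0,1],
    [0,0,0,0,1],
  ],
)

```text
t: 45.05
eef_pos: [501.9, -272.4, 57.0]
tcp_rot: [3.141, 0.0, 1.222]
ft_force: [1.5, 0.4, 0.4]
opening: 0.124
grip_force: 30.0
```

carry_out(
  motion=[
    [0,0,0,8.5,1],
    [0,0,0,8.5,1],
    [0,0,0,8.5,1],
    [0,0,0,8.5,1],
    [0,0,0,8.5,1],
    [0,0,0,8.5,1],
    [0,0,0,8.5,1],
    [0,0,0,8.5,1],
    [0,0,0,8.5,1],
    [0,0,0,8.5,1],
    [0,0,0,8.5,1],
    [0,0,0,8.5,1],
  ],
)

```text
t: 46.25
eef_pos: [502.2, -273.1, 57.1]
tcp_rot: [3.141, -0.002, -0.564]
ft_force: [1.2, -4.4, -1.7]
opening: 0.121
grip_force: 30.0
```

carry_out(
  motion=[
    [0,0,0,8.5,1],
    [0,0,0,1.2,1],
    [0,0,0,0,1],
    [0,0,0,0,1],
    [0,0,0,0,1],
  ],
)

```text
t: 46.75
eef_pos: [502.1, -273.2, 57.1]
tcp_rot: [3.141, -0.002, -0.728]
ft_force: [1.8, -5.1, -1.9]
opening: 0.123
grip_force: 30.0
```

carry_out(
  motion=[
    [0,0,0,0,0.5],
    [0,0,0,0,0.5],
    [0,0,0,0,0.5],
    [0,0,0,0,0.5],
    [0,0,-30,0,0.5],
    [0,0,-40,0,0.5],
    [0,0,-40,0,0],
    [0,0,-28,0,0],
    [0,0,0,0,0],
    [0,0,0,0,0],
    [0,0,0,0,0],
    [0,0,0,0,0],
  ],
)

```text
t: 47.95
eef_pos: [501.3, -272.0, 193.6]
tcp_rot: [3.141, 0.002, -0.728]
ft_force: [-0.2, -0.9, 0.1]
opening: 0.948
grip_force: 0.0
```

```bash
python3 - <<'E'
from h import *
import pickle
s=env.state();c=cam("wrist");print(s["t"],s["eef_pos"],s["tcp_rot"]);pickle.dump(c,open("c4.pkl","wb"))
k=knob(c,np.array([515,-285]));print(k)
E
```

```text
47.95 [ 501.31241816 -272.03022547  193.60496376] [ 3.14128498e+00  2.24158859e-03 -7.27851565e-01]
white [ 507.4 -277.9] [ 2.  51.5] rect [ 1.9 26.7] [ 507.9 -278.3]
white [ 524.1 -302. ] [ 5.4 10.4] rect [9.2 5.5] [ 524.  -302.5]
white [ 501.9 -272.9] [74.  74.5] rect [78.1 72.9] [ 500.8 -270.2]
white [ 547.7 -306.3] [  5.2 248. ] rect [  6.  123.4] [ 546.4 -286.1]
white [ 530.5 -304.5] [231.4 574.4] rect [595.6 235.4] [ 527.4 -297.1]
{'mark': array([ 526.53081191, -294.28237263]), 'line': (np.float32(-41.50499), array([ 511.11145, -281.11978], dtype=float32)), 'ends': array([[ 519.2102 , -289.50806],
       [ 502.55325, -272.3387 ]], dtype=float32)}
```

The stripe bears −41.5° and the mark about −41.0°, so the knob is set to within about 0.5°. Now I'll regrip the hood and slide it home.

carry_out(
  motion=[
    [0,0,0,-8.5,0.3],
    [0,0,0,-8.5,0.3],
    [0,0,0,-8.5,0.3],
    [0,0,0,-8.5,0.3],
    [0,0,0,-8.5,0.3],
    [0,0,0,-2.2,0.3],
    [0.4,40,0,0,0.5],
    [0.4,40,0,0,0.5],
    [0.4,31.5,0,0,0.5],
    [0,0,0,0,0.5],
    [0,0,0,0,0.5],
    [0,0,0,0,0.5],
  ],
)

```text
t: 49.2
eef_pos: [508.6, -382.7, 194.5]
tcp_rot: [-3.141, 0.001, 0.053]
ft_force: [0.5, 0.7, -0.5]
opening: 0.502
grip_force: 0.0
```

```bash
python3 - <<'E'
from h import *
s=env.state();c=cam("wrist");print(s["t"],s["eef_pos"],s["tcp_rot"],s["opening"])
y,d=hood(c);P=to_plane(c,d,98);print(P.min(0),P.max(0)); go(508.5,-383.6,86,.0524)
E
```

```text
49.2 [ 508.58720275 -382.65326647  194.47047937] [-3.14072238e+00  7.15281464e-04  5.27250924e-02] 0.5018060105063711
[ 488.40924 -389.36737] [ 530.6703 -375.5734]
shift [ -0.2   1.1 108.7] turn 0.04
```

carry_out(
  motion=[
    [0,0,40,0,0.5],
    [0,0,40,0,0.5],
    [0,0,20,0,0.5],
    [0,0,9,0,0.5],
    [0,0,0,0,0.5],
    [0,0,0,0,0.5],
    [0,0,0,0,1],
    [0,0,0,0,1],
    [0,0,0,0,1],
    [0,0,0,0,1],
    [0,0,0,0,1],
    [0,0,0,0,1],
  ],
)

```text
t: 50.45
eef_pos: [508.7, -382.8, 86.2]
tcp_rot: [-3.14, 0.0, 0.052]
ft_force: [-0.1, 5.4, 3.8]
opening: 0.147
grip_force: 30.0
```

carry_out(
  motion=[
    [0,-6,0,0,1],
    [0,-12,0,0,1],
    [0,-12,0,0,1],
    [0,-12,0,0,1],
    [0,-12,0,0,1],
    [0,-12,0,0,1],
    [0,-12,0,0,1],
    [0,-12,0,0,1],
    [0,-10,0,0,1],
    [0,-6,0,0,1],
    [0,0,0,0,1],
    [0,0,0,0,1],
  ],
)

```text
t: 51.65
eef_pos: [503.0, -276.4, 86.1]
tcp_rot: [-3.141, 0.001, 0.053]
ft_force: [-2.4, 1.8, 6.6]
opening: 0.144
grip_force: 30.0
```

carry_out(
  motion=[
    [0,-2,0,0,1],
    [0,-2,0,0,1],
    [0,-2,0,0,1],
    [0,0,0,0,1],
    [0,0,0,0,1],
  ],
)

```text
t: 52.15
eef_pos: [502.8, -272.7, 86.1]
tcp_rot: [3.139, -0.001, 0.053]
ft_force: [-3.3, -12.1, 2.4]
opening: 0.145
grip_force: 30.0
```

carry_out(
  motion=[
    [0,-2,0,0,1],
    [0,0,0,0,1],
    [0,0,0,0,1],
    [0,0,0,0,1],
  ],
)

```text
t: 52.55
eef_pos: [502.9, -272.5, 86.1]
tcp_rot: [3.136, -0.001, 0.053]
ft_force: [-6.8, -24.1, -0.6]
opening: 0.15
grip_force: 30.0
```

carry_out(
  motion=[
    [0,2,0,0,1],
    [0,0,0,0,1],
    [0,0,0,0,0.7],
    [0,0,0,0,0.6],
    [0,0,0,0,0.6],
    [0,0,-40,0,0.6],
    [0,0,-40,0,0.3],
    [0,0,-29,0,0],
    [0,0,0,0,0],
    [0,0,0,0,0],
    [0,0,0,0,0],
    [0,0,0,0,0],
  ],
)

```text
t: 53.75
eef_pos: [502.5, -271.4, 193.7]
tcp_rot: [-3.14, 0.002, 0.052]
ft_force: [0.2, 0.7, -0.1]
opening: 0.852
grip_force: 0.0
```

```bash
python3 - <<'E'
from h import *
s=env.state();c=cam("wrist");print(s["t"],s["eef_pos"])
y,d=hood(c);P=to_plane(c,d,98);print(P.min(0),P.max(0))
for n in("wrist","top","side"):
    c=cam(n);print(n,dish(c,68),discs(c,"red",20,30,80)[:3])
    for t in blobs(mask(c[0],"blue"),25)+blobs(mask(c[0],"red"),25):
        p=t.reshape(-1,2)
        q=ray(c,p.mean(0),40)
        if abs(q[0]-520)<70 and abs(q[1]+79)<70: print(p.min(0),p.max(0))
E
```

```text
53.75 [ 502.50014503 -271.37315009  193.69630267]
[ 482.56445 -279.52673] [ 524.5852  -265.76337]
wrist [] [(array([518.4, -70.7]), array([61.2, 75.1]), array([143., 142.]))]
[ 57 116] [147 188]
[120 118] [155 173]
top [] []
[336 176] [358 198]
side [] []
```

```bash
python3 - <<'E'
from h import *
for n in("top","side"):
    c=cam(n);print(n,"expected top centre",proj(c,[520.8,-79,68]),"bottom",proj(c,[520.8,-79,8]))
    for nm in("blue","red"):
        m=mask(c[0],nm);p=proj(c,[520.8,-79,40]).astype(int);s=m[p[1]-35:p[1]+35,p[0]-30:p[0]+30];k=np.argwhere(s)
        if len(k): print(nm,k.min(0)[::-1]+p-[30,35],k.max(0)[::-1]+p-[30,35])
    th=np.arange(0,6.3,.1)
    for z in(68,23):
        E=np.array([proj(c,[520.8+30*np.cos(a),-79+30*np.sin(a),z]) for a in th]);print(z,E.min(0).round(1),E.max(0).round(1))
E
```

```text
top expected top centre [346.97259846 186.22090773] bottom [345.71639233 188.87940976]
blue [336 176] [358 198]
68 [335.5 174.9] [358.4 197.6]
23 [335.  177.4] [357.  199.2]
side expected top centre [327.36082218 182.55058699] bottom [327.77009073 202.70360718]
blue [317 186] [338 200]
red [318 201] [338 205]
68 [315.2 176.4] [339.5 189. ]
23 [315.8 191.4] [339.5 204.4]
```

```bash
python3 -c "
from cell import env
print(env.job_done())"
```

```text
the job is handed in; nothing more can be done
None
```

I handed the job in at about 54 s, with no result returned. The red control and all three white dishes stand straight on the ring, control lowest; the knob pointer is within about 0.5° of the green mark, set with the hood pulled fully back, and the hood is fully home again. Pulling the hood to its back stop briefly reached about 61 N at the wrist through the fingers (limit 120 N).

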